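# Slide the round fan out over the shelf end

### The arm

A 6-joint arm with a two-finger parallel gripper is mounted at the origin on the work surface. World frame = base frame: x ahead of the robot, y to its left, z up, the work surface at z = 0. Lengths are in mm, angles in rad, forces in N, time in s.
With the tool pointing down it reaches from about 350 to 875 mm from the base axis. Payload 4.2 kg.
Tool frame: the origin (TCP) lies at the very end of the fingers, on their centre line; the grasp point (between the pads) lies 19 mm behind it; z points along the fingers, y is the line along which they close (so a half turn about z gives the same grasp; the last joint's range is limited). The gripper opens to 85 mm and grips with 20 to 120 N. Pads are 22 mm wide; open, the fingers measure 114 mm over their backs; the gripper's body (76 mm by 85 mm) begins 54 mm behind the grasp point. The pads swing forward as they close: fully open they stand 13 mm farther back than shut.
Start: joints at [1.388, 0.385, 0.008, 0, -1.194, -0.259], TCP at [267.196, 564.983, 231.312] pointing down, gripper open.
Joint ranges: [-3.14, 3.14], [-1.21, 2.06], [-1.07, 1.41], [-3.16, 2.05], [-2.99, -0.16], [-3.1, 3.1]. Speed limits (rad/s): [2.79, 2.79, 3.14, 3.14, 3.14, 3.14].

### API

Orientations are given as a unit quaternion [x, y, z, w].
In Python, from bench import arm gives the robot as it stands. The module is installed in compiled form; this text tells all that it offers.
- The arm moves only by the tool drive_tool, never from a script. Its argument "targets" is a list of rows, each a list of 5 numbers: the closure, from -1 (fully open) to 1 (shut), then the shift along the tool's x, y, z in mm, then the turn about the tool's z in degrees. In form: [[grip, tx, ty, tz, roll], ...]. A call has 1 to 12 rows; each row is the pose to reach, as a shift and turn from the pose commanded when the call began, along the tool's axes at that moment; what a row does not reach only later rows make up. A row lasts 1/10 s, in which the tool goes at most 50 mm and 8.59 degrees, less where a joint would pass 70% of its speed; a pose out of reach is approached as far as the arm can. A call with a gripper value outside its range is refused whole. The fingers move at their own pace and stop on an object; the grip force is fixed at half the most. Time passes only in rows, so rows that repeat a pose let the fingers close. It gives the time, the measured TCP pose, the force, the opening and the grip force at its end, in the units of the state.
- arm.read_state(): the state, without advancing time (a new reading comes with each control period).
- arm.get_image(name): name is "side" or "top"; returns the picture (400x640x3 uint8, blue, green, red); there is no depth.
- arm.camera_params(name): a dict with "fov_y" (degrees; the focal length in pixels is half the picture's height over the tangent of half this angle, whatever the lens; pixels are square), "cx", "cy" (the principal point, pixels), "D" ([k1, k2, p1, p2, k3] as OpenCV has them; the pictures are not rectified), "rvec" (rotation vector, rad) and "tvec" (3), from world to camera coordinates, as OpenCV has them. Camera axes: x right, y down, z forward; pixel columns grow to the right and rows downward; lengths in mm; the calibration is good to about 2 mm. A picture is of the moment at which its call begins. camera_params takes no time and is no camera call.
- arm.job_done(): hands the job in; it is judged then, once.
The state is a dict: "clock": time; "joints": joint angles; "joint_vel": joint speeds; "joint_efforts": joint torques, N m; "position": TCP position; "ee_rot": TCP orientation; "contact_force": force on the tool from outside, world axes, zero at the start; "wrist_torque": the same for the moment, N m; "gripper_width": finger opening in mm; "grasp_force": force on a finger pad.
Only numpy, scipy, OpenCV 4.12 (cv2) and the standard library are available. Lean on these libraries where they do the work, as an engineer would, in place of code of your own. Each camera call takes 0.05 s, during which the arm holds its last target. There are 200 camera calls.

### The job

With your fingertips, push the round fan that lies flat on the low step of the wooden shelf along the step until about a third of it sticks out over the shelf's end on the brush tray's side, so that its rim can be taken hold of there to fit the handle. Do not pick the fan up, and do not tip it or let it fall: it must stay lying flat on the step. Leave everything else where it is, and finish with your hand clear.

Things in the scene. Friction and masses are not known exactly. Their poses are not given: they have to be found in the camera images.
- fan: Round fan board: a thin stiff disc, bamboo rim, pale face with painted flowers, no handle yet; 180 mm across, 6 mm thick, 60 to 130 g. Lies flat on the low step, clear of both ends. Origin: centre of its underside, z up. It slides with ordinary dry friction, stops when no longer pushed, and tips off once half of it is past the end.
- shelf: Fixed two-step wooden display shelf, 400 mm long along its y axis, z up. Origin: on the table under the low step. Low step: top at z = 0.060, bare from the front lip (x = -0.120, 8 mm higher) to the upright of the back step (x = +0.110); its ends y = +0.200 and -0.200 are open, plain board ends. Back step: top at z = 0.110, x = 0.110 to 0.225, with small things on it.
- brush_tray: Fixed open lacquered tray, 250 x 130 mm and 48 mm high, with six painting brushes lying in it; it stands on the table beyond one end of the shelf (left or right). Origin: centre of its underside.
- folded_fan_a: Folded fan, 205 x 22 x 14 mm, lying on the back step, dark brown. Origin: centre of its underside, length along x. To be left alone.
- folded_fan_b: Folded fan, 205 x 22 x 14 mm, lying on the back step behind the other, black. Origin: centre of its underside, length along x. To be left alone.
- ink_bottle: Small ink jar, 44 mm across, 65 mm high, standing on the back step. Origin: centre of its underside. To be left alone.
- seal_stone: Stone seal, 26 x 26 mm, 66 mm high, standing on the back step. Origin: centre of its underside. To be left alone.
- water_cup: White cup, 72 mm across, 80 mm high, on the table near a front corner of the shelf. Origin: centre of its underside. To be left alone.
- paint_dish: Shallow paint dish, 112 mm across, 22 mm high, on the table near a front corner of the shelf. Origin: centre of its underside. To be left alone.
- brush: Painting brush, about 185 mm long, 10 mm thick, lying on the table just beyond one end of the shelf. Origin: under the middle of its handle, bristles along +x. To be left alone.
- paperweight: Wooden paperweight bar, 200 x 34 x 14 mm with a small brass knob (22 mm high with it), on the table just beyond one end of the shelf. Origin: centre of its underside, length along x. To be left alone.

How it is judged:
By the outcome, as a careful person would: the job done as asked, in the order asked, and still so for the second after the job is handed in, with the robot touching nothing.
It also fails if it takes over 48 s, if anything falls off the work surface, if the arm or the gripper's body presses on something with over 40 N, if the wrist force passes 120 N, or if a joint passes its speed limit or range.

## Working session

There is one attempt and no reset: what is moved stays moved. The work goes in short steps, Python scripts to look and compute and a tool call to move; the robot and the scene stay as the last step left them, time stands still between calls to the robot, and variables do not carry over. Pictures are saved under pics/ and viewed, at most 10 in all, crops included, and the job is handed in when it is done.

Besides the shell and the picture viewer there is one more tool, called after "Call:" by a JSON object that holds its "method" and its "body", one argument or row to a line. drive_tool: Moves the arm, as the interface text tells. Its arguments: {"type":"object","properties":{"targets":{"type":"array","items":{"type":"array","items":{"type":"number"}}}},"required":["targets"]}

```bash
mkdir -p pics; cat > h.py <<'E'
import numpy as np, cv2
from bench import arm
from scipy.spatial.transform import Rotation as R
def cam(n):
    p=arm.camera_params(n); f=200/np.tan(np.radians(p["fov_y"])/2)
    K=np.array([[f,0,p["cx"]],[0,f,p["cy"]],[0,0,1.]])
    return K,np.array(p["D"],float),np.array(p["rvec"],float).ravel(),np.array(p["tvec"],float).ravel()
def ray(n,uv,z):
    K,D,r,t=cam(n); M=cv2.Rodrigues(r)[0]
    u=cv2.undistortPoints(np.array(uv,float).reshape(-1,1,2),K,D).reshape(-1,2)
    d=np.c_[u,np.ones(len(u))]@M; c=-M.T@t
    return c+d*((z-c[2])/d[:,2])[:,None]
def proj(n,P):
    K,D,r,t=cam(n); return cv2.projectPoints(np.array(P,float).reshape(-1,1,3),r,t,K,D)[0].reshape(-1,2)
E
python3 - <<'E'
from h import *
for n in("top","side"): cv2.imwrite(f"pics/{n}0.png",arm.get_image(n)); K,D,r,t=cam(n); print(n,-cv2.Rodrigues(r)[0].T@t)
s=arm.read_state(); print(s["position"],s["ee_rot"],s["clock"],s["gripper_width"])
E
```

```text
top [ 304.04789957  -11.8085596  1433.22347092]
side [393.04938905 776.74815302 988.54344151]
[266.98985398 564.51975674 230.32582145] [ 9.75686134e-01 -2.19170220e-01 -1.54826186e-04  9.79243706e-04] 0.1 85.27120972897798
```

View pics/top0.png

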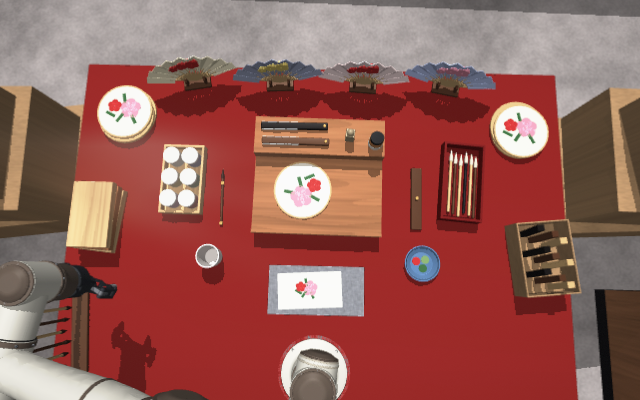

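View pics/side0.png

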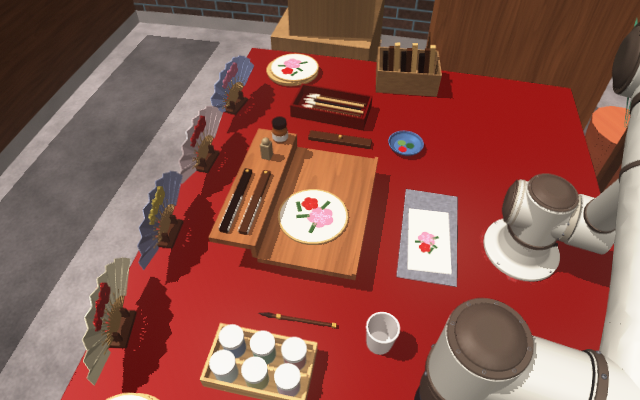

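The top view has +y to the left. The fan is at about (302,191), the shelf's right end is at u≈382 and the tray is at (462,183), so the push goes towards −y. I'll measure these next.

```bash
cat > meas.py <<'E'
from h import *
def fan(im,n):
    hsv=cv2.cvtColor(im,cv2.COLOR_BGR2HSV)
    m=((hsv[...,1]<60)&(hsv[...,2]>170)).astype(np.uint8)
    sl=(slice(150,235),slice(250,430)) if n=="top" else (slice(120,260),slice(260,420))
    mm=np.zeros_like(m); mm[sl]=m[sl]
    c=max(cv2.findContours(mm,cv2.RETR_EXTERNAL,cv2.CHAIN_APPROX_NONE)[0],key=cv2.contourArea)
    P=ray(n,cv2.convexHull(c).reshape(-1,2),0.066*1000)
    return cv2.minEnclosingCircle(P[:,:2].astype(np.float32)), cv2.fitEllipse(P[:,:2].astype(np.float32))
E
python3 - <<'E'
from meas import *
t=cv2.imread("pics/top0.png");s=cv2.imread("pics/side0.png")
print(fan(t,"top"));print(fan(s,"side"))
cv2.imwrite("pics/crop.png",cv2.resize(t[100:250,235:435],None,fx=4,fy=4,interpolation=cv2.INTER_CUBIC))
E
```

```text
(((552.1753540039062, 47.99905776977539), 86.22974395751953), ((551.9644775390625, 47.689598083496094), (170.48548889160156, 171.34933471679688), 98.04100799560547))
(((552.4087524414062, 48.86495590209961), 85.25775909423828), ((552.2432861328125, 48.942081451416016), (168.9066162109375, 169.8603973388672), 4.38754415512085))
```

View pics/crop.png

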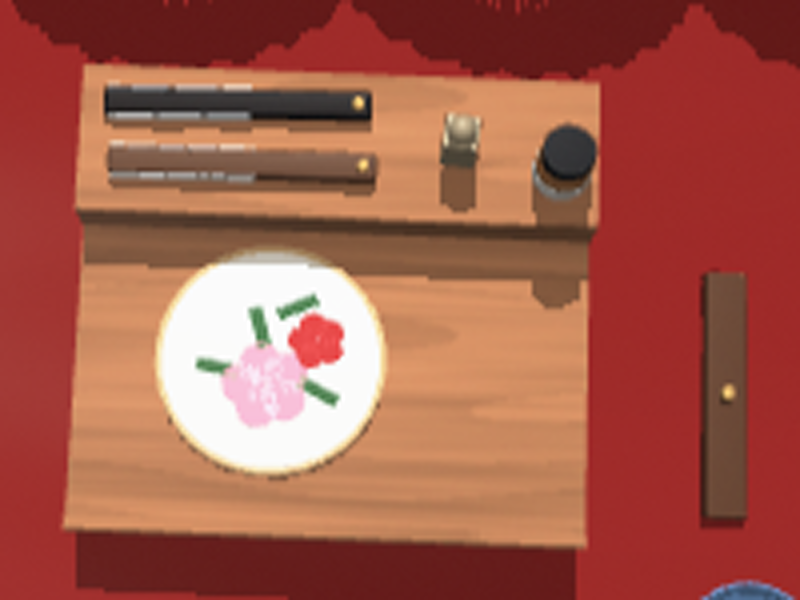

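The crop shows the low step's right end running from about (590,275) to (586,545), its left end from (82,265) to (65,527), and the fan centred at about (271,362). Now the shelf frame.

```bash
python3 - <<'E'
from meas import *
f=lambda L:np.array(L,float)/4+[235-.4,100-.4]
print("z68 lip L,R\n",ray("top",f([[65,527],[586,545]]),68))
print("z60 ends R,L\n",ray("top",f([[590,280],[588,500],[82,265]]),60))
print("z110 front L,R; back L,R\n",ray("top",f([[77,210],[597,230],[84,65],[600,84]]),110))
print("weight z14",ray("top",f([[703,272],[745,272],[745,518],[705,518]]),14))
print("R of start",R.from_quat(arm.read_state()["ee_rot"]).as_matrix().round(3))
# independent edge fit of right end, red/wood boundary
im=cv2.imread("pics/top0.png");hsv=cv2.cvtColor(im,cv2.COLOR_BGR2HSV)
e=[]
for v in range(172,232,3):
    row=hsv[v,370:392].astype(int); red=((row[:,0]<4)|(row[:,0]>172)); e.append([370+np.argmax(red)-.5,v])
P=ray("top",e,60); print(np.polyfit(P[:,0],P[:,1],1),P[:,1].round(0),P[[0,-1],0])
E
```

```text
z68 lip L,R
 [[ 417.71928538  200.07405437   68.        ]
 [ 413.49951232 -197.21073779   68.        ]]
z60 ends R,L
 [[ 622.37074448 -201.44081414   60.        ]
 [ 448.75840494 -199.83429422   60.        ]
 [ 624.6576205   198.51449225   60.        ]]
z110 front L,R; back L,R
 [[ 655.89441636  196.80583553  110.        ]
 [ 649.96791443 -199.89173977  110.        ]
 [ 771.75507282  197.21311925  110.        ]
 [ 766.39032171 -202.35526     110.        ]]
weight z14 [[ 641.9750733  -299.85257224   14.        ]
 [ 642.81903228 -334.08893054   14.        ]
 [ 442.24180351 -330.95060413   14.        ]
 [ 441.48561951 -299.13529227   14.        ]]
R of start [[ 0.904 -0.428 -0.001]
 [-0.428 -0.904 -0.002]
 [ 0.     0.002 -1.   ]]
[-1.36513645e-04 -1.99463885e+02] [-200. -200. -200. -200. -200. -200. -200. -200. -200. -200. -200. -200.
 -200. -200. -200. -200. -200. -200. -200. -200.] [614.58936853 435.18969321]
```

Call:
{"method": "drive_tool", "body": {
  "targets": [
    [-1,43,24,0,7],
    [-1,86,48,0,14],
    [-1,129,72,0,21],
    [-1,172,96,0,28],
    [-1,215,120,0,35],
    [-1,258,144,0,42],
    [-1,301,168,10,49],
    [-1,344,192,30,56],
    [-1,387,216,50,62],
    [-1,430,238,80,65.5],
    [-1,430,238,80,65.5],
    [-1,430,238,80,65.5]
  ]
}}

```text
clock: 1.3
position: [554.0, 164.0, 149.3]
ee_rot: [-0.701, 0.713, 0.001, -0.002]
contact_force: [0.2, 0.3, 0.1]
gripper_width: 85.5
grasp_force: 0.0
```

```bash
python3 - <<'E'
from h import *
s=arm.read_state(); print(s["clock"],s["position"],s["contact_force"],R.from_quat(s["ee_rot"]).as_matrix().round(3))
E
```

```text
1.3 [553.99055744 163.97860644 149.29631336] [0.16915499 0.33293006 0.08533531] [[-0.017 -1.    -0.004]
 [-1.     0.017 -0.002]
 [ 0.002  0.004 -1.   ]]
```

Call:
{"method": "drive_tool", "body": {
  "targets": [
    [-1,0,0,30,0],
    [-1,0,0,60,0],
    [-1,0,0,80,0],
    [-1,0,0,92,0],
    [-1,0,0,92,0],
    [-1,0,0,92,0]
  ]
}}

```text
clock: 1.9
position: [554.7, 167.1, 60.5]
ee_rot: [-0.703, 0.712, -0.0, 0.001]
contact_force: [0.2, -0.5, 0.6]
gripper_width: 85.3
grasp_force: 0.0
```

Call:
{"method": "drive_tool", "body": {
  "targets": [
    [-1,0,0,1.5,0],
    [-1,0,0,3,0],
    [-1,0,0,4,0],
    [-1,0,0,5,0],
    [-1,0,0,5,0]
  ]
}}

```text
clock: 2.4
position: [554.1, 165.9, 54.3]
ee_rot: [-0.702, 0.712, 0.0, -0.0]
contact_force: [-0.5, 0.4, 1.1]
gripper_width: 85.2
grasp_force: 0.0
```

Call:
{"method": "drive_tool", "body": {
  "targets": [
    [-1,0,0,1,0],
    [-1,0,0,2,0],
    [-1,0,0,3,0],
    [-1,0,0,3,0]
  ]
}}

```text
clock: 2.8
position: [554.0, 165.9, 51.1]
ee_rot: [-0.702, 0.712, 0.0, -0.0]
contact_force: [0.3, 0.2, -0.3]
gripper_width: 85.4
grasp_force: 0.0
```

Call:
{"method": "drive_tool", "body": {
  "targets": [
    [-1,0,0,1,0],
    [-1,0,0,2,0],
    [-1,0,0,2,0]
  ]
}}

```text
clock: 3.1
position: [554.0, 165.9, 49.1]
ee_rot: [-0.702, 0.712, 0.0, -0.0]
contact_force: [0.6, -0.1, 0.6]
gripper_width: 85.3
grasp_force: 0.0
```

Call:
{"method": "drive_tool", "body": {
  "targets": [
    [-1,0,0,0.5,0],
    [-1,0,0,1,0],
    [-1,0,0,1,0]
  ]
}}

```text
clock: 3.4
position: [554.1, 166.0, 48.2]
ee_rot: [-0.702, 0.712, 0.0, -0.0]
contact_force: [-0.3, -0.4, 0.0]
gripper_width: 85.3
grasp_force: 0.0
```

Call:
{"method": "drive_tool", "body": {
  "targets": [
    [-1,0,0,0.5,0],
    [-1,0,0,1,0],
    [-1,0,0,1,0]
  ]
}}

```text
clock: 3.7
position: [554.1, 166.0, 47.2]
ee_rot: [-0.702, 0.712, 0.0, -0.0]
contact_force: [0.4, -0.2, 0.7]
gripper_width: 85.1
grasp_force: 0.0
```

Call:
{"method": "drive_tool", "body": {
  "targets": [
    [-1,0,0,0.5,0],
    [-1,0,0,1,0],
    [-1,0,0,1,0]
  ]
}}

```text
clock: 4.0
position: [554.2, 166.0, 46.9]
ee_rot: [-0.702, 0.712, -0.0, 0.0]
contact_force: [-1.5, -0.3, 4.2]
gripper_width: 85.5
grasp_force: 2.4
```

```bash
python3 - <<'E'
from h import *
im=arm.get_image("side"); cv2.imwrite("pics/s1.png",cv2.resize(im[130:330,220:420],None,fx=3,fy=3,interpolation=cv2.INTER_CUBIC))
print(arm.read_state()["contact_force"])
E
```

```text
[-1.22351243  0.20102605  5.39695454]
```

View pics/s1.png

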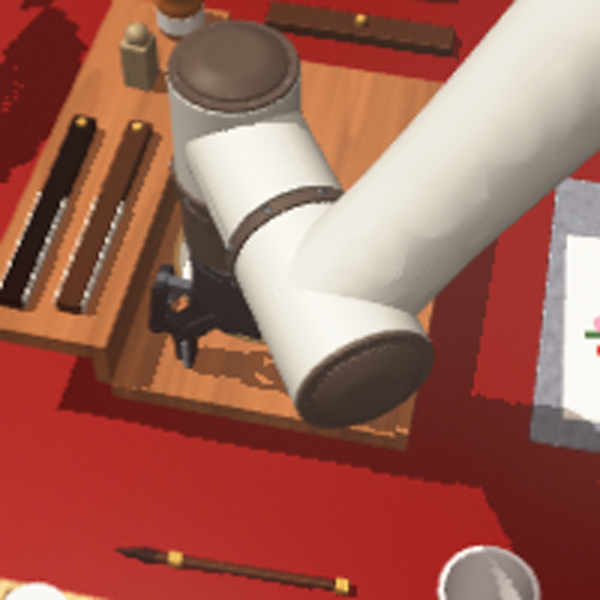

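The side view shows the open fingers resting on the step behind the fan, with contact at TCP z≈46.9. I'll lift 2.5 mm and push slowly.

Call:
{"method": "drive_tool", "body": {
  "targets": [
    [-1,0,0,-2.5,0],
    [-1,0,0,-2.5,0],
    [-1,10,0,-2.5,0],
    [-1,20,0,-2.5,0],
    [-1,28,0,-2.5,0],
    [-1,36,0,-2.5,0],
    [-1,46,0,-2.5,0],
    [-1,56,0,-2.5,0],
    [-1,66,0,-2.5,0],
    [-1,76,0,-2.5,0],
    [-1,80,0,-2.5,0],
    [-1,80,0,-2.5,0]
  ]
}}

```text
clock: 5.25
position: [553.0, 85.3, 48.9]
ee_rot: [-0.702, 0.712, -0.0, -0.0]
contact_force: [-0.1, 0.0, 0.3]
gripper_width: 85.5
grasp_force: 0.0
```

```bash
python3 - <<'E'
from meas import *
s=arm.read_state(); print(s["position"],R.from_quat(s["ee_rot"]).as_matrix().round(3)[:,0])
im=arm.get_image("top"); cv2.imwrite("pics/t2.png",cv2.resize(im[100:250,235:435],None,fx=4,fy=4,interpolation=cv2.INTER_CUBIC))
E
```

```text
[552.98295624  85.25496533  48.87587885] [-0.015 -1.     0.   ]
```

View pics/t2.png

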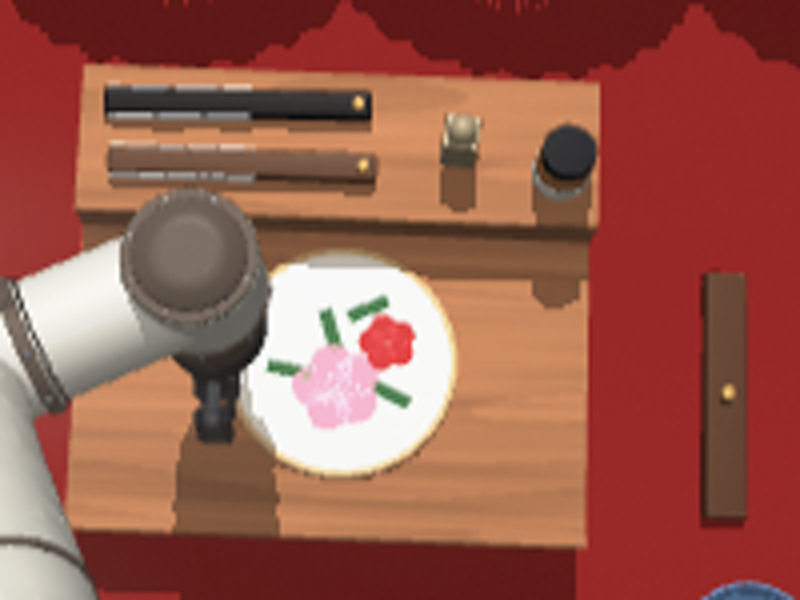

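The fan has moved about 55 mm straight (right rim 385→457 px) and lies flat. Its centre is at y≈−6, with about 164 mm left to go.

Call:
{"method": "drive_tool", "body": {
  "targets": [
    [-1,10,0,0,0],
    [-1,20,0,0,0],
    [-1,31,0,0,0],
    [-1,42,0,0,0],
    [-1,53,0,0,0],
    [-1,64,0,0,0],
    [-1,75,0,0,0],
    [-1,86,0,0,0],
    [-1,97,0,0,0],
    [-1,107,0,0,0],
    [-1,115,0,0,0],
    [-1,120,0,0,0]
  ]
}}

```text
clock: 6.5
position: [551.3, -34.8, 48.8]
ee_rot: [-0.702, 0.712, 0.0, 0.0]
contact_force: [-0.1, 1.6, 0.8]
gripper_width: 85.4
grasp_force: 0.5
```

```bash
cat > rim.py <<'E'
from meas import *
def rim(im):  # circle fit to white-face boundary in the visible -y half
    hsv=cv2.cvtColor(im,cv2.COLOR_BGR2HSV); m=((hsv[...,1]<60)&(hsv[...,2]>170)).astype(np.uint8)
    mm=np.zeros_like(m); mm[158:235,290:420]=m[158:235,290:420]
    c=max(cv2.findContours(mm,cv2.RETR_EXTERNAL,cv2.CHAIN_APPROX_NONE)[0],key=cv2.contourArea)
    P=ray("top",cv2.convexHull(c).reshape(-1,2),66)[:,:2]
    P=P[P[:,1]<P[:,1].min()+70]
    from scipy.optimize import least_squares
    r=least_squares(lambda q:np.hypot(*(P-q).T)-85.6,[550,P[:,1].min()+86],loss="soft_l1")
    return r.x,np.abs(r.fun).max(),P[:,1].min()
E
python3 - <<'E'
from rim import *
s=arm.read_state(); print(s["position"],s["contact_force"]); print(rim(cv2.imread("pics/top0.png")),rim(arm.get_image("top")))
E
```

```text
[551.27534254 -34.78155724  48.80733744] [-0.05570026  1.62408338  0.77325409]
(array([551.99586304,  47.92191085]), np.float64(0.6719671253360104), np.float64(-35.894928979431164)) (array([ 550.12436733, -125.94799148]), np.float64(0.8557273035238779), np.float64(-209.62297545507266))
```

Call:
{"method": "drive_tool", "body": {
  "targets": [
    [-1,7,0,0,0],
    [-1,14,0,0,0],
    [-1,21,0,0,0],
    [-1,28,0,0,0],
    [-1,34,0,0,0],
    [-1,39,0,0,0],
    [-1,42,0,0,0],
    [-1,44,0,0,0],
    [-1,45,0,0,0],
    [-1,45,0,0,0]
  ]
}}

```text
clock: 7.55
position: [550.6, -79.0, 48.8]
ee_rot: [-0.702, 0.712, 0.0, -0.0]
contact_force: [-0.0, -0.1, -0.8]
gripper_width: 85.7
grasp_force: 0.1
```

```bash
python3 - <<'E'
from rim import *
im=arm.get_image("top"); print(rim(im)); cv2.imwrite("pics/t3.png",cv2.resize(im[100:250,255:455],None,fx=4,fy=4,interpolation=cv2.INTER_CUBIC))
E
```

```text
(array([ 549.74585241, -170.81177222]), np.float64(0.6212242990996231), np.float64(-256.26352973076524))
```

View pics/t3.png

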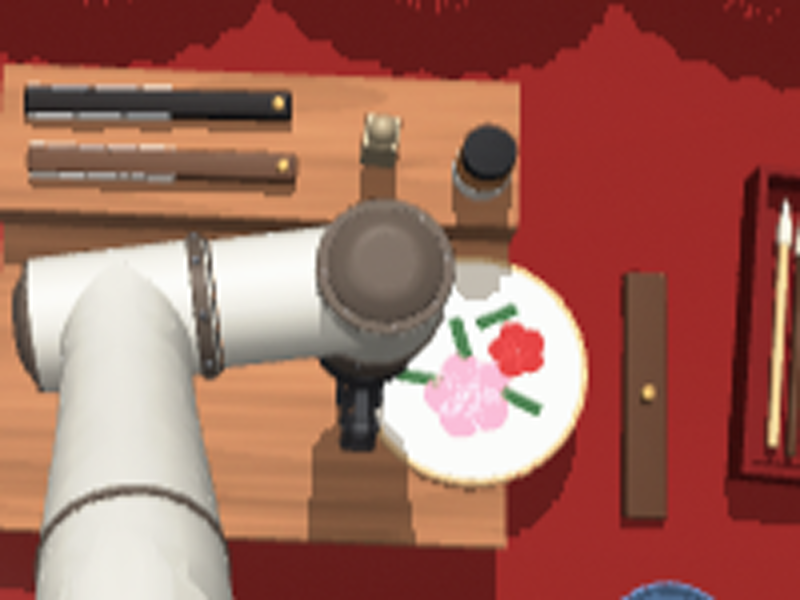

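The fan's centre is at y≈−171 and the shelf end is at −200 (508 px), so about 61 mm overhangs. I'll back away, then lift.

Call:
{"method": "drive_tool", "body": {
  "targets": [
    [-1,-10,0,0,0],
    [-1,-30,0,0,0],
    [-1,-50,0,0,0],
    [-1,-70,0,0,0],
    [-1,-80,0,-20,0],
    [-1,-100,0,-55,0],
    [-1,-120,0,-95,0],
    [-1,-140,0,-125,0],
    [-1,-160,0,-140,0],
    [-1,-160,0,-140,0],
    [-1,-160,0,-140,0]
  ]
}}

```text
clock: 8.7
position: [552.3, 81.6, 188.5]
ee_rot: [-0.702, 0.712, 0.0, -0.0]
contact_force: [-0.5, -0.7, -0.5]
gripper_width: 85.4
grasp_force: 0.0
```

```bash
python3 - <<'E'
from rim import *
im=arm.get_image("top"); print(rim(im),arm.read_state()["position"]); cv2.imwrite("pics/t4.png",im)
E
```

```text
(array([ 549.70666004, -170.76875229]), np.float64(0.5729732598605608), np.float64(-253.264157498607)) [551.9954131   80.92032572 187.7594589 ]
```

View pics/t4.png

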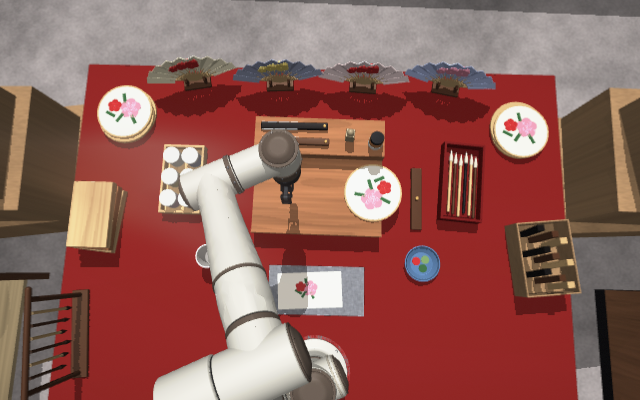

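The fan lies flat at (373,193), overhanging the right end by a third. Nothing else has moved and the hand is clear.

```bash
python3 -c "
from bench import arm; print(arm.job_done())"
```

```text
the job is handed in; nothing more can be done
None
```

The fan was pushed along the low step and now lies flat with about 61 mm (a third of its width) over the shelf's end on the brush tray's side; the hand is clear, nothing else appears moved, and the job is handed in.

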